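Load the empty bays of a battery cell tester from its shuttle

TASK

Two of the tester's five bays have no cell: slide the shuttle in front of each empty bay in turn and push one of its two spare cells along its lane into that bay, fully home against the contacts, so that every bay holds one cell. Slide the cells, do not lift them, and leave the cells already seated and everything else on the bench where they are.

Things in the scene. Friction and masses are not known exactly. Their poses are not given: they have to be found in the camera images.
- tester: fixed cell tester on a green board; origin on the table under the middle of the bay mouths; x runs into the bays, y across them, z up. Five straight open-topped bays, 48 mm pitch, 38 mm wide, floors 8 mm above the table, between black dividers 12 mm high with rounded noses. A contact wall 82 mm from the mouths stops the cells. Each bay holds one cell or is empty
- bay_1 (a point): where the centre of a fully seated cell lies in the first bay, at the tester's -y end: 46 mm in from the mouth, 36 mm before the contact wall (1 mm past a cell's end). Axes as the tester's. The wall is black, along all bays, its top 30 mm above the table
- bay_2 (a point): the same point in bay 2, 48 mm along the tester's +y from bay 1's
- bay_3 (a point): the same point in bay 3, 96 mm along the tester's +y from bay 1's
- bay_4 (a point): the same point in bay 4, 144 mm along the tester's +y from bay 1's
- bay_5 (a point): the same point in bay 5, 192 mm along the tester's +y from bay 1's
- shuttle: loading shuttle, aluminium carriage 76 mm (x) by 126 mm (y), 2 mm before the bay mouths, slides only along the tester's y, 195 mm either way from its start. About 2 N of friction, stays where left. Two straight lanes 32 mm either side of its fin, open at both ends, 36 mm wide, floors 9.5 mm and wall tops 21.5 mm above the table. Origin on the table 40 mm beyond the fin in x
- fin (a point): point on the black upright fin in the middle of the shuttle by which it is moved: fin 10 mm thick (y), 24 mm long (x), top 75.5 mm above the table; this point is on its middle, 60 mm above the table. Axes as the tester's. May be pushed sideways or pinched from above
- lane_a (a point): middle of the shuttle's lane on its -y side, at the height of a lying cell's axis; 86 mm before the bay points along the tester's x. Axes as the tester's; moves with the shuttle
- lane_b (a point): the same for the shuttle's other lane, on its +y side
- cell_1: cell already seated in one of the bays, which one varies: plain grey cylinder 32 mm in diameter, 70 mm long, lying along the tester's x, 0.14 kg. Origin at its centre, its x axis along its length
- cell_2: cell already seated in one of the bays, which one varies: plain grey cylinder 32 mm in diameter, 70 mm long, lying along the tester's x, 0.14 kg. Origin at its centre, its x axis along its length
- cell_3: cell already seated in one of the bays, which one varies: plain grey cylinder 32 mm in diameter, 70 mm long, lying along the tester's x, 0.14 kg. Origin at its centre, its x axis along its length
- spare_1: spare cell lying in the shuttle's lane_a, its centre within 4 mm of the lane's middle: same grey cylinder, 32 mm in diameter, 70 mm long, 0.11 to 0.18 kg. Origin at its centre (25.5 mm above the table on the shuttle, 24 mm in a bay), its x axis along its length; it may roll about x
- spare_2: spare cell lying in the shuttle's lane_b, its centre within 4 mm of the lane's middle: same grey cylinder, 32 mm in diameter, 70 mm long, 0.11 to 0.18 kg. Origin at its centre (25.5 mm above the table on the shuttle, 24 mm in a bay), its x axis along its length; it may roll about x
- jar: bystander, leave alone: clear jar with a steel lid, 44 mm wide, 52 mm high, beside the +y end of the bays. Origin at its underside
- terminal: bystander, leave alone: loose orange terminal block 50 x 20 x 16 mm beside the -y end of the bays. Origin at its underside
- pcb_1: bystander, leave alone: bare circuit module 100 x 66 x 12 mm lying on the +y side. Origin at its underside
- pcb_2: bystander, leave alone: bare circuit module 100 x 66 x 12 mm lying on the -y side. Origin at its underside
- tape: bystander, leave alone: roll of tape 84 mm wide, 18 mm high, lying on the -y side. Origin at its underside
- driver: bystander, leave alone: screwdriver lying on the +y side. Origin at its underside
- mug: bystander, leave alone: white mug 80 mm wide, 85 mm high, far to the +y side. Origin at its underside
Mind the look-alikes: they are no part of the job. What is shaped like the spare_2 but green is not meant. What is shaped like the cell_1 but orange or pink is not meant.

How it is judged:
By the outcome, as a careful person would: the job done as asked, in the order asked, and still so for the second after the job is handed in, with the robot touching nothing.
It also fails if it takes over 61 s, if anything falls off the work surface, if the arm or the gripper's body presses on something with over 40 N, if the wrist force passes 120 N, or if a joint passes its speed limit or range.

ROBOT

A 6-joint arm with a two-finger parallel gripper is mounted at the origin on the work surface. World frame = base frame: x ahead of the robot, y to its left, z up, the work surface at z = 0. Lengths are in mm, angles in rad, forces in N, time in s.
With the tool pointing down it reaches from about 375 to 900 mm from the base axis. Payload 3.1 kg.
Tool frame: the origin (TCP) lies midway between the tips of the shut fingers; the grasp point (between the pads) lies 19 mm behind it; z points along the fingers, y is the line along which they close (so a half turn about z gives the same grasp; the last joint's range is limited). The gripper opens to 87 mm and grips with 3 to 60 N. Pads are 19 mm wide; open, the fingers measure 117 mm over their backs; the gripper's body (75 mm by 190 mm) begins 51 mm behind the grasp point.
Start: joints at [1.167, 0.527, 1.433, -0, 1.181, -0.178], TCP at [139.28, 609.26, 222.548] pointing down, gripper open.
Joint ranges: [-3.08, 3.08], [-0.75, 2.2], [0.22, 2.44], [-1.43, 4.57], [0, 2.65], [-2.85, 2.85]. Speed limits (rad/s): [2.79, 2.79, 3.14, 3.14, 3.14, 3.14].

INTERFACE

Orientations are given as a 3x3 rotation matrix whose columns are the frame's x, y, z axes.
In Python, from plant import r, kinematics, eyes, telemetry gives the robot as it stands. Calls block until the motion is done:
- r.reach(position, orientation): joint-space move of the TCP to a pose.
- r.move_l(position, attitude=None, velocity=150, threshold=None): straight line of the TCP; attitude=None keeps the orientation; velocity is the mean speed in mm/s. With threshold (N) it stops when the force on the tool has changed by that much, and returns True; else False.
- r.movej(angles): joint-space move.
- r.move_gripper(opening, squeeze=None): finger opening in mm; squeeze is the grip in N (None keeps the last); returns when the fingers have stopped.
- r.pause(seconds).
- kinematics.inverse_kinematics(position, orientation): joint angles nearest the present ones, or None.
- eyes.read_camera(name): name is "scene" or "side" or "wrist"; returns a dict with "img" (420x560x3 uint8, blue, green, red), "mtx" (3x3 intrinsics, pixels), "T" (4x4, takes a point from camera to world coordinates); the wrist camera has in their place "hand_eye" (4x4, takes a point from camera to tool coordinates, whose origin is the TCP and whose axes are the flange's). Camera axes: x right, y up, looking along -z (the intrinsics and any distortion apply to the point x, -y, -z); pixel columns grow to the right and rows downward; lengths in mm; the calibration is good to about 2 mm. A picture is of the moment at which its call begins: read the wrist's pose just before it. There is no depth.
A pose or a line that the arm cannot do raises r.IKError and nothing moves.
- r.job_done(): hands the job in; it is judged then, once.
Readings, each from a call of its own:
- telemetry.get_time(): time.
- telemetry.get_joints(): joint angles.
- telemetry.get_dq(): joint speeds.
- telemetry.get_joint_torque(): joint torques, N m.
- telemetry.get_eef_pos(): TCP position.
- telemetry.get_eef_rot(): TCP orientation.
- telemetry.get_contact_force(): force on the tool from outside, world axes, zero at the start.
- telemetry.get_torque(): the same for the moment, N m.
- telemetry.get_gripper_width(): finger opening in mm.
- telemetry.get_gripper_force(): force on a finger pad.
Only numpy, scipy, OpenCV 4.12 (cv2) and the standard library are available. Lean on these libraries where they do the work, as an engineer would, in place of code of your own. Each camera call takes 0.05 s, during which the arm holds its last target. There are 200 camera calls.

## Working session

There is one attempt and no reset: what is moved stays moved. The work goes in short steps, each a Python script; the robot and the scene stay as the last script left them, time stands still between calls to the robot, and variables do not carry over. Pictures are saved under pics/ and viewed, at most 10 in all, crops included, and the job is handed in when it is done.

```bash
ls; mkdir -p pics; python3 - <<'E'
from plant import r,kinematics,eyes,telemetry
import cv2,numpy as np
for n in("scene","side"):
    c=eyes.read_camera(n); cv2.imwrite(f"pics/{n}0.png",c["img"]); print(n,c["mtx"].tolist(),np.round(c["T"],4).tolist(),[k for k in c])
print(telemetry.get_time(), telemetry.get_eef_rot())
E
```

```text
pics
scene [[471.2810819088509, 0.0, 277.42485181885286], [0.0, 471.2810819088509, 207.61757719669956], [0.0, 0.0, 1.0]] [[-0.7841, -0.4831, 0.3896, 1236.6735], [0.6207, -0.6133, 0.4885, 826.42], [0.0029, 0.6249, 0.7807, 1341.2009], [0.0, 0.0, 0.0, 1.0]] ['img', 'mtx', 'T']
side [[483.9087131602729, 0.0, 275.65185459282645], [0.0, 483.9087131602729, 206.23091570951726], [0.0, 0.0, 1.0]] [[0.9839, 0.1338, -0.1188, 430.7005], [-0.1788, 0.706, -0.6852, -916.2146], [-0.0079, 0.6954, 0.7186, 1081.5381], [0.0, 0.0, 0.0, 1.0]] ['img', 'mtx', 'T']
0.1 [[-9.74841586e-01  2.22897521e-01 -7.59416380e-04]
 [ 2.22898552e-01  9.74840007e-01 -1.78771979e-03]
 [ 3.41831160e-04 -1.91201641e-03 -9.99998114e-01]]
```

View pics/scene0.png

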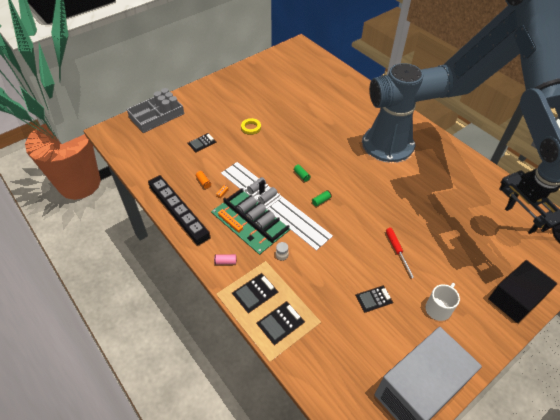

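View pics/side0.png

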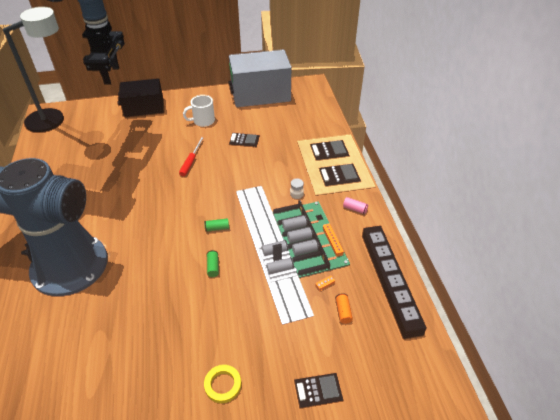

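The scene and side views show the tester (green board at scene 250,215; side 305,240) with grey cells in it. The shuttle with the black fin is at scene (258,187), side (278,252). The green cylinders at side (217,225) and (212,263), the orange one at (344,307) and the pink one at (355,205) are look-alikes. I'll enlarge the side view and locate the tester roughly.

```bash
cat > h.py <<'E'
from plant import r,kinematics,eyes,telemetry
import cv2,numpy as np
def ray(c,uv,z,T=None):
    T=np.array(c["T"]) if T is None else T; K=np.array(c["mtx"])
    d=np.linalg.inv(K)@[uv[0],uv[1],1]; d=T[:3,:3]@(d*[1,-1,-1]); o=T[:3,3]
    return o+d*(z-o[2])/d[2]
def proj(c,p,T=None):
    T=np.array(c["T"]) if T is None else T
    q=np.linalg.inv(T)@np.append(p,1); q=q[:3]*[1,-1,-1]; u=np.array(c["mtx"])@q; return u[:2]/u[2]
E
python3 - <<'E'
from h import *
a=eyes.read_camera("side");b=eyes.read_camera("scene")
A=cv2.resize(a["img"][180:330,230:380],(600,600),interpolation=cv2.INTER_CUBIC)
cv2.imwrite("pics/s1.png",A)
for uv in[(278,252),(300,240),(250,190),(298,315)]: print(uv,ray(a,uv,20).round())
for uv in[(258,187),(258,208)]: print(uv,ray(b,uv,20).round())
w=eyes.read_camera("wrist");print(w["mtx"],w["hand_eye"])
E
```

```text
(278, 252) [581. -80.  20.]
(300, 240) [651. -49.  20.]
(250, 190) [539. 181.  20.]
(298, 315) [ 593. -288.   20.]
(258, 187) [ 573. -122.   20.]
(258, 208) [633. -42.  20.]
[[357.20073158   0.         278.68870819]
 [  0.         357.20073158 208.14971107]
 [  0.           0.           1.        ]] [[-3.96515317e-04  9.67508385e-01  2.52838620e-01  6.83145347e+01]
 [ 9.99999626e-01  5.77921413e-04 -6.43211246e-04  1.98581797e-01]
 [-7.68433126e-04  2.52838270e-01 -9.67508253e-01 -1.63368174e+02]
 [ 0.00000000e+00  0.00000000e+00  0.00000000e+00  1.00000000e+00]]
```

View pics/s1.png

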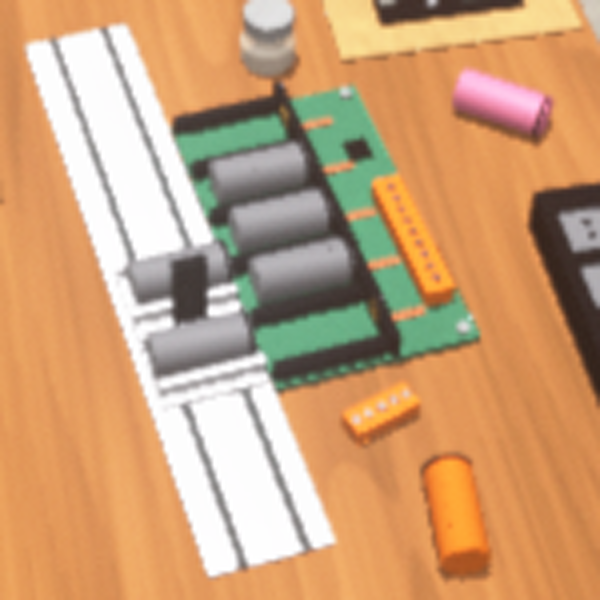

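Grey cells sit in bays 2, 3 and 4 at crop (300,270), (280,220) and (258,170). Bays 1 and 5, at crop (320,335) and (230,135), are empty. The spares are the grey cylinders in the shuttle lanes at crop (200,343) and (178,272), with the black fin between them at (190,287). The look-alikes are the green pair, the orange one at crop (455,515) and the pink one at (500,103). Next is a close view with the wrist camera.

```bash
cat >> h.py <<'E'
def R(yaw): # tool down, tool y along tester y
    c,s=np.cos(yaw),np.sin(yaw); return np.array([[-c,-s,0],[-s,c,0],[0,0,-1.]])
def wrist(name):
    T=np.eye(4);T[:3,:3]=telemetry.get_eef_rot();T[:3,3]=telemetry.get_eef_pos()
    w=eyes.read_camera("wrist"); w["T"]=T@np.array(w["hand_eye"]); cv2.imwrite("pics/%s.png"%name,w["img"])
    np.savez("pics/%s.npz"%name,T=w["T"],mtx=w["mtx"]); return w
E
python3 - <<'E'
from h import *
r.reach([600,-55,215],R(0.115)); r.pause(.2)
w=wrist("w1"); print(telemetry.get_time(),telemetry.get_eef_pos())
cv2.imwrite("pics/w1b.png",cv2.resize(w["img"],(800,600),interpolation=cv2.INTER_CUBIC))
E
```

```text
3.3417 [600.03265432 -54.50381324 214.99386261]
```

View pics/w1b.png

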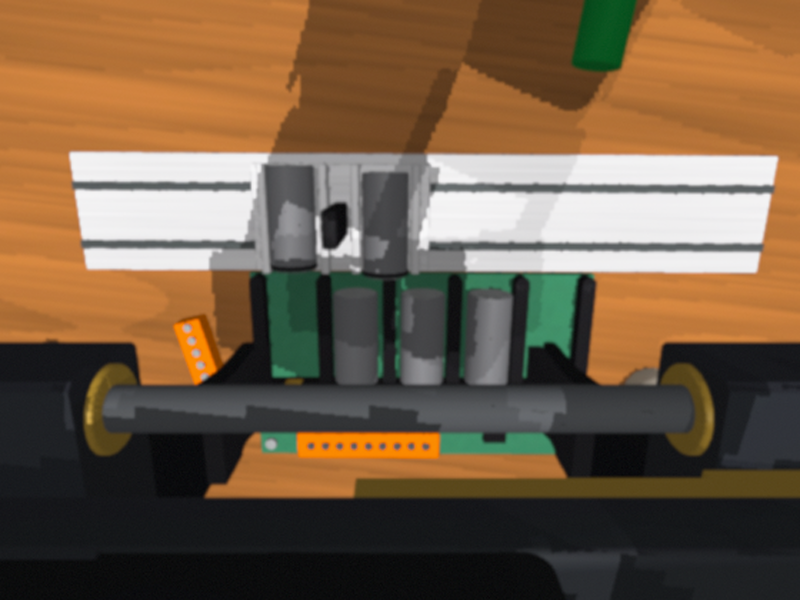

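The wrist view has +y to the right and +x downward. It confirms bay 1 (left, 298,325) and bay 5 (right, 550,325) are empty, with divider tips near row 280 and the fin at (335,225). I'll enlarge it to read precise pixels.

```bash
python3 - <<'E'
import cv2
a=cv2.imread("pics/w1.png")[100:290,165:430]
cv2.imwrite("pics/w1c.png",cv2.resize(a,None,fx=3,fy=3,interpolation=cv2.INTER_CUBIC))
E
```

```text
(no output)
```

View pics/w1c.png

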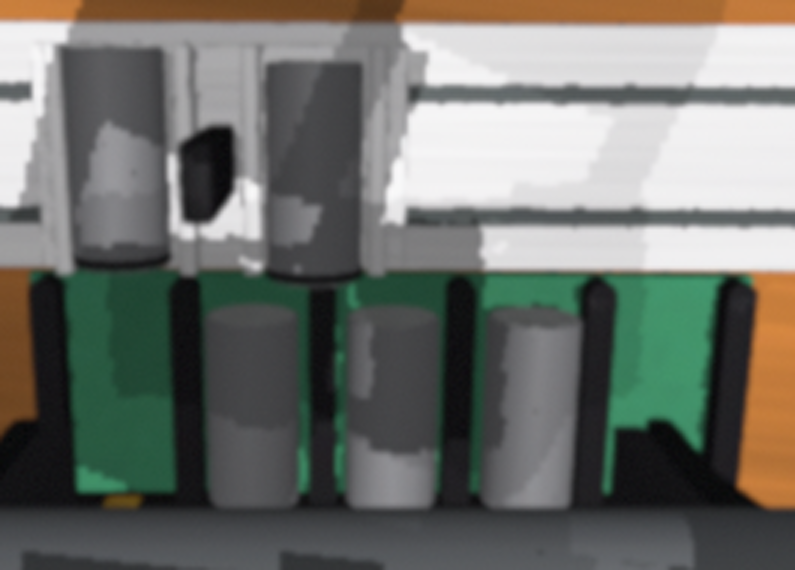

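```bash
python3 - <<'E'
from h import *
c=dict(np.load("pics/w1.npz"))
def o(x,y): return (165+(x+.5)/3-.5, 100+(y+.5)/3-.5)
b=lambda u,v:(u+.5)*.7-.5
def P(x,y,z): return ray(c,o(x,y),z)
D=np.array([P(x,287,12) for x in(47,186,323,461,599,737)]);print(D.round(1))
for s in[((73,186),(775,188)),((83,245),(762,247))]:
    p,q=[ray(c,(b(u),b(v)),2) for u,v in s]; d=q-p; print("rail yaw",np.arctan2(-d[0],d[1]),np.linalg.norm(d))
f=np.polyfit(D[:,1],D[:,0],1);print("noses yaw",-np.arctan(f[0]))
yaw=.112; ex=np.array([np.cos(yaw),np.sin(yaw),0]);ey=np.array([-ex[1],ex[0],0]);O=D.mean(0)
def t(n,p): print(n,np.round([(p-O)@ex,(p-O)@ey],1))
for i,d in enumerate(D): t(i,d)
t("fin top L/near",P(181,222,75.5));t("fin top R/near",P(211,222,75.5));t("fin top L far",P(181,152,75.5))
t("fin base R?",P(232,185,10))
for n,x,y in[("a near",116,262),("b near",314,275)]: t(n,P(x,y,25.5))
for n,x in[("aL",62),("aR",165),("bL",265),("bR",362)]: t(n,P(x,120,25.5))
for n,x in[("wall",62),("wall",184),("wall",254),("wall",376)]: t(n,P(x,240,21.5))
for n,x,y in[("seat2 end",252,313),("seat3",393,313),("seat4",532,315)]: t(n,P(x,y,40))
t("carriage front edge",P(220,272,9.5));t("carriage back",P(220,40,9.5));t("railL",P(600,24,2));t("rail R",P(600,270,2))
E
```

```text
[[ 625.5 -155.2   12. ]
 [ 619.9 -106.9   12. ]
 [ 614.4  -59.2   12. ]
 [ 608.8  -11.2   12. ]
 [ 603.2   36.8   12. ]
 [ 597.7   84.8   12. ]]Traceback (most recent call last):
  File "<stdin>", line 8, in <module>
TypeError: <lambda>() missing 1 required positional argument: 'v'
```

```bash
cat > m.py <<'E'
from h import *
c=dict(np.load("pics/w1.npz"))
def o(x,y): return (165+(x+.5)/3-.5, 100+(y+.5)/3-.5)
def P(x,y,z): return ray(c,o(x,y),z)
D=np.array([P(x,287,12) for x in(47,186,323,461,599,737)])
for s in[((73,186),(775,188)),((83,245),(762,247))]:
    p,q=[ray(c,((u+.5)*.7-.5,(v+.5)*.7-.5),2) for u,v in s]; d=q-p; print("rail yaw",np.arctan2(-d[0],d[1]),np.linalg.norm(d))
f=np.polyfit(D[:,1],D[:,0],1);print("noses yaw",-np.arctan(f[0]))
yaw=.1135; ex=np.array([np.cos(yaw),np.sin(yaw),0]);ey=np.array([-ex[1],ex[0],0]);O=D.mean(0);print(O)
def t(n,p): print(n,np.round([(p-O)@ex,(p-O)@ey],1))
for i,d in enumerate(D): t(i,d)
t("fin top L/near",P(181,222,75.5));t("fin top R/near",P(211,222,75.5));t("fin top L far",P(181,152,75.5))
t("fin base R?",P(232,185,10))
for n,x,y in[("a near",116,262),("b near",314,275)]: t(n,P(x,y,25.5))
for n,x in[("aL",62),("aR",165),("bL",265),("bR",362)]: t(n,P(x,120,25.5))
for n,x in[("wall",62),("wall",184),("wall",254),("wall",376)]: t(n,P(x,240,21.5))
for n,x,y in[("seat2 end",252,313),("seat3",393,313),("seat4",532,315)]: t(n,P(x,y,40))
t("carriage front edge",P(220,272,9.5));t("carriage back",P(220,40,9.5));t("railL",P(600,24,2));t("rail R",P(600,270,2))
E
python3 m.py
```

```text
rail yaw 0.11267256625709363 506.55815254849585
rail yaw 0.11242296037050384 504.4013423170655
noses yaw 0.1153474963017961
[611.58395194 -35.1532108   12.        ]
0 [   0.2 -120.8]
1 [  0.1 -72.2]
2 [  0.  -24.2]
3 [-0.  24.1]
4 [-0.1 72.4]
5 [ -0.2 120.8]
fin top L/near [-33.1 -63.6]
fin top R/near [-33.1 -55. ]
fin top L far [-52.8 -62.8]
fin base R? [-35.3 -55.4]
a near [-11.4 -93.4]
b near [ -7.1 -27. ]
aL [ -58.2 -108.4]
aR [-58.3 -75.1]
bL [-58.4 -42.7]
bR [-58.4 -11.2]
wall [ -18.1 -112. ]
wall [-18.2 -70.9]
wall [-18.3 -47.3]
wall [-18.3  -6.2]
seat2 end [  2.5 -46.9]
seat3 [ 2.4 -1. ]
seat4 [ 3.  44.3]
carriage front edge [ -4.7 -60.4]
carriage back [-83.5 -58.3]
railL [-89.   69.5]
rail R [-4.1 74.9]
```

The geometry is consistent. Tester yaw is about 0.113, the fin is at tester y of about -59, and the mouth line is about 3 mm before the nose reading. Now I'll pinch the fin, bring lane_a in front of bay 1 (fin at y=-64) and check.

```bash
cat >> h.py <<'E'
YAW=.1135; ex=np.array([np.cos(YAW),np.sin(YAW),0]);ey=np.array([-ex[1],ex[0],0])
O=np.array([611.58,-35.15,0])-3*ex
def W(x,y,z): return O+x*ex+y*ey+[0,0,z]
def fr(): return (R(YAW).T@np.array(telemetry.get_contact_force())).round(1)
def slide(y0,y1):
    r.move_gripper(34); r.reach(W(-40,y0,110),R(YAW)); r.move_l(W(-40,y0,47),velocity=120,threshold=10)
    r.move_gripper(0,12); print("grip",telemetry.get_gripper_width(),fr())
    r.move_l(W(-40,y1,47),velocity=60); print(fr(),telemetry.get_time())
    r.move_gripper(34); r.move_l(W(-40,y1,110),velocity=200)
E
python3 - <<'E'
from h import *
slide(-59,-64)
r.reach(W(-10,-20,215),R(YAW)); r.pause(.1)
w=wrist("w2"); cv2.imwrite("pics/w2c.png",cv2.resize(w["img"][100:290,165:430],None,fx=3,fy=3,interpolation=cv2.INTER_CUBIC)); print(telemetry.get_time())
E
```

```text
grip 10.058921931013433 [ 0.9  0.1 -1.9]
[ 1.6 -0.9 -5.4] 6.4583
8.35
```

View pics/w2c.png

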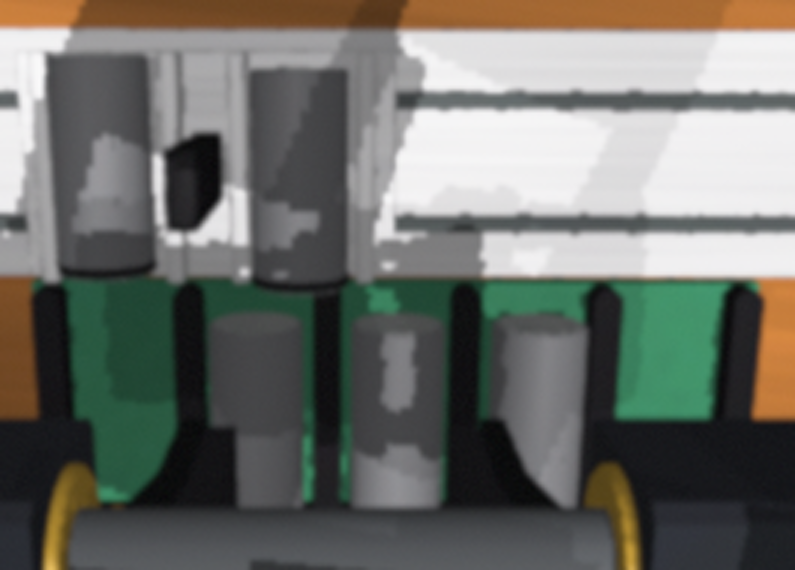

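```bash
cat > m2.py <<'E'
from h import *
def o(x,y): return (165+(x+.5)/3-.5, 100+(y+.5)/3-.5)
for n,div,rw,wall,fin,ce in(("w1",(47,186,323,461,599,737),287,(62,184,254,376),(181,212),(62,165,265,362)),("w2",(51,190,327,465,603,743),294,(46,170,238,360),(166,197),(48,152,250,347))):
    c=dict(np.load(f"pics/{n}.npz")); y=lambda x,v,z:(ray(c,o(x,v),z)-O)@ey
    D=np.array([y(x,rw,12) for x in div]); k=240/(D[-1]-D[0]); m=D.mean()
    print(n,D.round(1),k,"walls",np.mean([(y(x,rw-47,21.5)-m)*k for x in wall]).round(2),"fin",np.mean([(y(x,rw-65,75.5)-m)*k for x in fin]).round(2),"cells",[round((y(x,rw-167,25.5)-m)*k,1) for x in ce])
E
python3 m2.py
```

```text
w1 [-120.8  -72.2  -24.2   24.1   72.4  120.8] 0.9933711078217736 walls -58.7 fin -58.74 cells [np.float64(-107.7), np.float64(-74.6), np.float64(-42.4), np.float64(-11.1)]
w2 [-120.3  -72.   -24.3   23.8   71.9  120.7] 0.9956866025898066 walls -65.18 fin -64.3 cells [np.float64(-113.3), np.float64(-79.9), np.float64(-48.5), np.float64(-17.3)]
```

The shuttle is aligned: walls, fin and cells average about -64.7 against the target of -64, well within the lane and bay clearance. Pushing spare_1 into bay 1.

```bash
cat >> h.py <<'E'
def push(y):
    r.move_gripper(0,10); r.reach(W(-104,y,80),R(YAW)); r.move_l(W(-104,y,24),velocity=150,threshold=10)
    print("push",r.move_l(W(-8,y,24),velocity=60,threshold=12),fr()); x=lambda:((np.array(telemetry.get_eef_pos())-O)@ex).round(2)
    print("seat",r.move_l(W(7,y,24),velocity=15,threshold=7),fr(),x(),telemetry.get_time())
E
python3 - <<'E'
from h import *
push(-96)
E
```

```text
push False [ 0.1 -0.2  0.2]
seat True [-0.8  0.5 -0.1] -1.54 12.8583
```

```bash
python3 - <<'E'
from h import *
x=lambda:((np.array(telemetry.get_eef_pos())-O)@ex).round(2)
print(fr(),x())
print(r.move_l(W(6,-96,24),velocity=15,threshold=15),fr(),x())
r.move_l(W(-30,-96,24),velocity=150); r.move_l(W(-30,-96,110),velocity=200)
r.reach(W(-45,-40,215),R(YAW)); r.pause(.1)
w=wrist("w3"); cv2.imwrite("pics/w3c.png",cv2.resize(w["img"][100:290,150:415],None,fx=3,fy=3,interpolation=cv2.INTER_CUBIC)); print(telemetry.get_time())
E
```

```text
[-0.8  0.5 -0.1] -1.54
True [ 0.2 -0.4  0.2] -1.72
15.0167
```

View pics/w3c.png

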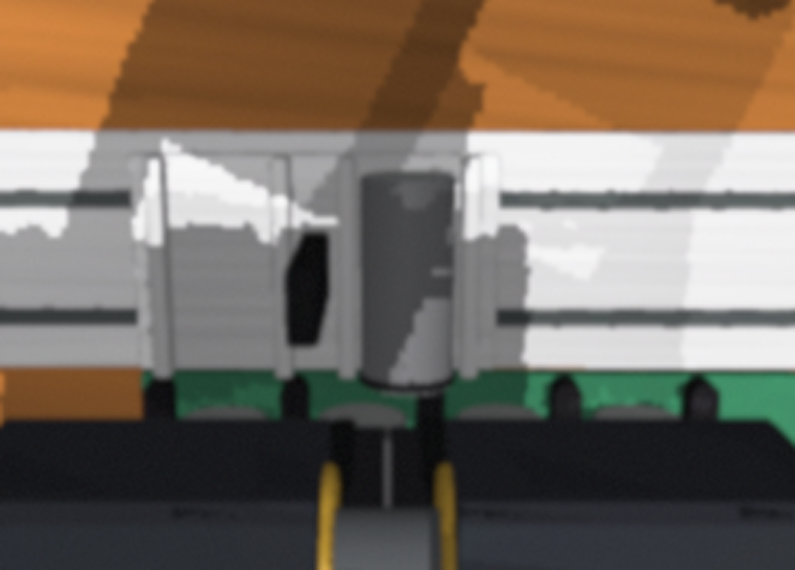

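Bay 1 now has a cell whose near end lines up with the three seated cells (row about 405 at columns 230, 365, 497 and 630). The push also stopped hard at the wall. Next I'll move the fin to y=+64 and check.

```bash
python3 - <<'E'
from h import *
slide(-64,64.4)
r.reach(W(-10,20,215),R(YAW)); r.pause(.1)
w=wrist("w4"); cv2.imwrite("pics/w4c.png",cv2.resize(w["img"][100:290,150:415],None,fx=3,fy=3,interpolation=cv2.INTER_CUBIC)); print(telemetry.get_time())
E
```

```text
grip 10.199960301461271 [ 0.6 -0.5 -3. ]
[-0.5 -0.6 -5. ] 19.9
21.7917
```

View pics/w4c.png

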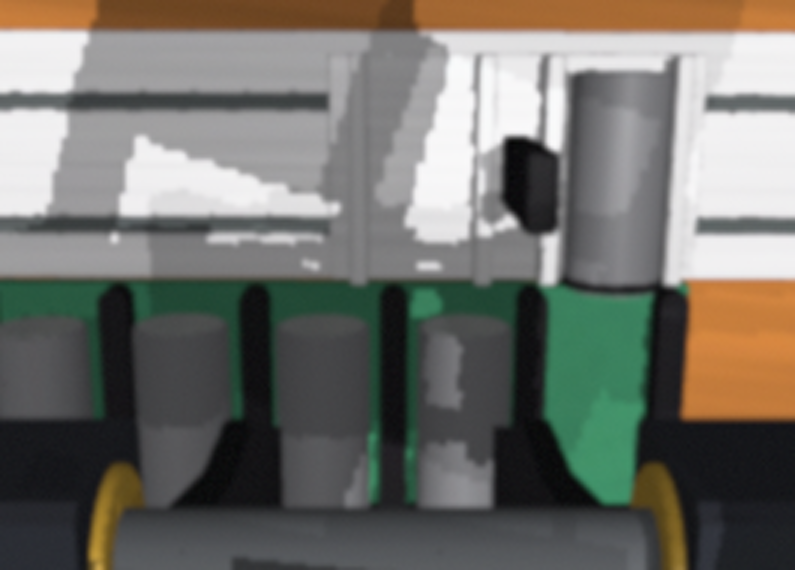

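```bash
python3 - <<'E'
from h import *
def o(x,y): return (150+(x+.5)/3-.5, 100+(y+.5)/3-.5)
c=dict(np.load("pics/w4.npz")); y=lambda x,v,z:(ray(c,o(x,v),z)-O)@ey
D=np.array([y(x,294,12) for x in(117,255,394,531,670)]); k=192/(D[-1]-D[0]); m=D.mean()
g=lambda x,v,z:round((y(x,v,z)-m)*k+24,1)
print(D.round(1),k,[g(x,270,21.5) for x in(359,482,551,675)],[g(x,222,75.5) for x in(528,556)],[g(x,120,25.5) for x in(572,670)],"near",[g(x,270,25.5) for x in(564,664)])
E
```

```text
[-72.4 -24.4  24.   71.7 120.1] 0.997343667752585 [np.float64(12.3), np.float64(53.7), np.float64(76.9), np.float64(118.6)] [np.float64(61.3), np.float64(69.2)] [np.float64(81.2), np.float64(112.7)] near [np.float64(80.6), np.float64(113.9)]
```

Lane_b is about 1 mm off bay 5's centre line, inside the ±3 mm clearance and the same as in the first insertion. Pushing spare_2.

```bash
python3 - <<'E'
from h import *
push(96.3)
x=lambda:((np.array(telemetry.get_eef_pos())-O)@ex).round(2)
print(r.move_l(W(6,96.3,24),velocity=15,threshold=15),fr(),x())
r.move_l(W(-40,96.3,24),velocity=150); r.move_l(W(-40,96.3,110),velocity=200)
r.reach(W(-40,10,250),R(YAW)); r.pause(.1)
w=wrist("w5"); a=cv2.resize(w["img"][150:280,130:430],None,fx=2.66,fy=2.66,interpolation=cv2.INTER_CUBIC)
s=cv2.resize(eyes.read_camera("side")["img"][180:270,230:380],(798,479))[:250]
cv2.imwrite("pics/w5c.png",np.vstack([a,cv2.resize(s,(a.shape[1],250))])); print(telemetry.get_time())
E
```

```text
push False [-0.3  0.3  0.2]
seat True [-0.3 -0.4 -0.8] -1.09 26.3417
False [10.  -2.1 -5.3] -0.66
29.0167
```

View pics/w5c.png

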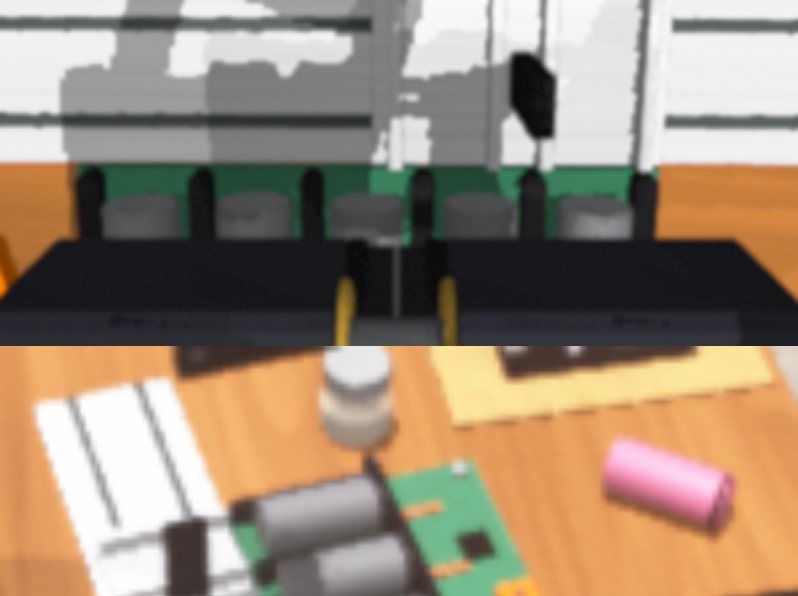

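All five bays hold cells with their near ends in line (rows 193–197, following the same slight tilt as the divider noses at 168–175). The shuttle is empty and the jar and pink cell are undisturbed. Handing in.

```bash
python3 -c "
from h import *
print(r.job_done())"
```

```text
the job is handed in; nothing more can be done
None
```

Both spare cells are pushed home, spare_1 in bay 1 and spare_2 in bay 5, so all five bays hold a cell; I handed the job in at about 29 s and have seen no verdict.

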